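# Fit the bread board into its crumb tray

## Robot

A 7-joint arm with a two-finger parallel gripper is mounted at the origin on the work surface. World frame = base frame: x ahead of the robot, y to its left, z up, the work surface at z = 0. Lengths are in m, angles in rad, forces in N, time in s.
With the tool pointing down it reaches from about 0.4 to 0.85 m from the base axis. Payload 10.4 kg.
Tool frame: the origin (TCP) lies on the centre line of the jaws, within the pads' length; the fingertips stand 14 mm ahead of it and the grasp point (between the pads) lies 5 mm behind it (ctrl.tip_reach is the distance from the TCP to the fingertips, in m); z points along the fingers, y is the direction in which the jaws open and shut (so a half turn about z gives the same grasp; the last joint's range is limited). The gripper opens to 87 mm and grips with 3 to 60 N. Pads are 19 mm wide; open, the fingers measure 117 mm over their backs; the gripper's body (75 mm by 190 mm) begins 51 mm behind the grasp point.
Start: joints at [-1.222, 0.332, -0.065, 1.46, 0.022, 1.35, -0.088], TCP at [0.227, 0.582, 0.2] pointing down, gripper open.
Joint ranges: [-2.6, 2.6], [-0.5, 2.12], [-1.47, 1.34], [0.16, 2.42], [-1.27, 4.41], [0.06, 2.06], [-2.6, 2.6]. Speed limits (rad/s): [2.22, 2.22, 2.79, 2.79, 3.14, 3.14, 3.14].

## Interface

Orientations are given as a 3x3 rotation matrix whose columns are the frame's x, y, z axes.
In Python, from cell import ctrl gives the robot as it stands.
- The arm moves only by the tool drive_tool, never from a script. Its argument "motion" is a list of rows, each a list of 3 entries, a list of its own where there are three numbers: the turn, a rotation vector about the world's x, y, z in degrees, then the shift along the world's x, y, z in m, then the opening, from 0 (shut) to 1 (fully open). A call has exactly 5 rows; each row shifts and turns the pose as measured when the row begins; what a row does not reach is not made up. A row lasts 1/12 s, in which the tool goes at most 41.7 mm and 7.16 degrees, less where a joint would pass 70% of its speed; a pose out of reach is approached as far as the arm can. A call is refused whole if a number of a shift passes 0.0417 or a number of a turn 7.16, either way. A call with a gripper value outside its range is refused whole. The fingers move at their own pace and stop on an object; "newtons" is the grip in N (left out, the last holds). Time passes only in rows, so rows that do not move let the fingers close, or fill a call up. It gives the time, the measured TCP pose, the force and the opening at its end, in the units of the state.
- ctrl.observe(): the state, without advancing time (a new reading comes with each control period).
- ctrl.snapshot(name): name is "scene" or "top" or "wrist"; returns a dict with "img" (384x512x3 uint8, red, green, blue), "fov_y" (degrees; the focal length in pixels is half the picture's height over the tangent of half this angle, whatever the lens; pixels are square), "cx", "cy" (the principal point, pixels), "D" ([k1, k2, p1, p2, k3] as OpenCV has them; the pictures are not rectified), "R" (3x3) and "t" (3): a world point X has camera coordinates R X + t. Camera axes: x right, y down, z forward; pixel columns grow to the right and rows downward; lengths in m; the calibration is good to about 2 mm. A picture is of the moment at which its call begins. There is no depth.
- ctrl.sign_off(): hands the job in, once; it reports no verdict.
The state is a dict: "time": time; "joint_pos": joint angles; "joint_velocities": joint speeds; "tau": joint torques, N m; "position": TCP position; "orientation": TCP orientation; "ft_force": force on the tool from outside, world axes, zero at the start; "moment": the same for the moment, N m; "grip_width": finger opening in m.
Only numpy, scipy, OpenCV 4.12 (cv2) and the standard library are available. Lean on these libraries where they do the work, as an engineer would, in place of code of your own. Each camera call takes 0.05 s, during which the arm holds its last target. There are 200 camera calls.

## Task

Take the oblong wooden bread board off its hook and fit it flat into the metal crumb tray. Lower it in rather than letting it fall, then press its end down past the sprung roller catch so that it lies level and fully home in the tray. Leave the other kitchen things where they are.

Things in the scene. Friction and masses are not known exactly. Their poses are not given: they have to be found in the camera images.
- board: Oblong light-wood bread board, 200 x 110 x 14 mm, about 0.24 kg, hung on one of the hooks. Origin at its centre, x along its length, z through its thickness. At its -x end: a solid strip (x -100 to -60 mm), then the hanging slot (x -60 to -26 mm, 26 mm wide). It hangs with -x up and z away from the robot; the strip's lower edge rests on the hook, and 27 mm of the strip stand above the hook's tip.
- stand: Fixed dark-wood hook stand, 360 mm wide. Origin on the worktop under its rail's front face; y along the rail. Foot x -30 to 100 mm, 14 mm high; posts and rail x 0 to 22 mm, top at z 242 mm. Three hooks (8 mm steel bar) at y -125, 0, 125 mm: seat x -46 to -74 mm, bar axis z 225 mm, turned up to a tip at x -86, axis z 238 mm. To unhook, lift 14 to 25 mm, then draw off to -x.
- tray: Aluminium tray. Origin under the middle of the board's place; x along it, away from the robot. Clear inside x +-102, y +-59 mm. Ledges at z 22 mm carry the board (home: its centre at 0, 0, 29 mm). Side walls 30 mm high, 8 thick; +x end wall 44 high, 6 thick. -x end: corner stops (|y| 39 to 59) with lips flared out to 74 mm high; 46 mm high brackets (y +-31) beside the roller catch.
- catch (a joint): Sprung roller catch at the tray's -x end: steel roller 20 mm thick, 56 mm long along y, axis at x -106, z 43 mm in the tray frame, overhanging the board's place by 6 mm. Value (m): how far it is pushed outward to -x, 0 at rest, at most 0.012. A board laid in rests with its end on the roller; about 10 to 15 N on that end presses it past the roller onto the ledges.
- trivet: Bystander: round wooden ring trivet hanging on another hook, 108 mm outside, 68 mm inside diameter, 14 mm thick. Origin at its centre.
- turner: Bystander: flat wooden turner hanging on the remaining hook, 200 mm long, handle 34 mm and blade 68 mm wide, 8 mm thick. Origin at the middle of its length, its x axis pointing down.
- bottle: Bystander: green glass bottle, 68 mm diameter, 220 mm high, standing on the worktop. Origin at the centre of its underside.
- mug: Bystander: white mug, 80 mm diameter, 90 mm high, handle to the side. Origin at the centre of its underside.
- jar: Bystander: glass jar, 80 mm diameter, 120 mm high. Origin at the centre of its underside.
Things that resemble listed ones, but are neither listed nor needed, are in the scene too. Leave any pink, purple or yellow look-alike of the board alone.

How it is judged:
By the outcome, as a careful person would: the job done as asked, in the order asked, and still so for the second after the job is handed in, with the robot touching nothing.
It also fails if it takes over 66 s, if anything falls off the work surface, if the arm or the gripper's body presses on something with over 40 N, if the wrist force passes 120 N, or if a joint passes its speed limit or range.

## Working session

There is one attempt and no reset: what is moved stays moved. The work goes in short steps, Python scripts to look and compute and a tool call to move; the robot and the scene stay as the last step left them, time stands still between calls to the robot, and variables do not carry over. Pictures are saved under pics/ and viewed, about 8 in all and at most 12, crops included, and the job is handed in when it is done.

Besides the shell and the picture viewer there is one more tool, called by a JSON object that holds its "fn" and its "kwargs". drive_tool: Moves the arm, as the interface text tells. Its arguments: {"type":"object","properties":{"motion":{"type":"array","items":{"type":"array"}},"newtons":{"type":"number"}},"required":["motion"]}

```bash
mkdir -p pics; ls; cat > h.py <<'E'
import numpy as np, cv2
from cell import ctrl
def snap(n,f=None):
    s=ctrl.snapshot(n)
    if f: cv2.imwrite(f'pics/{f}.png',cv2.cvtColor(s['img'],cv2.COLOR_RGB2BGR))
    s['D']=np.array(s['D'],float);s['R']=np.array(s['R']);s['t']=np.array(s['t'])
    f_=192/np.tan(np.radians(s['fov_y'])/2)
    s['K']=np.array([[f_,0,s['cx']],[0,f_,s['cy']],[0,0,1]]);return s
def ray(s,uv):
    p=cv2.undistortPoints(np.array([[uv]],float),s['K'],s['D'])[0,0]
    return -s['R'].T@s['t'], s['R'].T@np.array([p[0],p[1],1])
def onplane(s,uv,ax,v):
    c,d=ray(s,uv);return c+d*(v-c[ax])/d[ax]
def tri(obs):
    A=np.zeros((3,3));b=np.zeros(3)
    for s,uv in obs:
        c,d=ray(s,uv);d=d/np.linalg.norm(d);P=np.eye(3)-np.outer(d,d);A+=P;b+=P@c
    return np.linalg.solve(A,b)
def proj(s,X):
    r=cv2.Rodrigues(s['R'])[0]
    return cv2.projectPoints(np.array(X,float).reshape(-1,3),r,s['t'],s['K'],s['D'])[0][:,0]
E
python3 - <<'E'
from h import *
import pickle
a=snap('scene','a');b=snap('top','b')
pickle.dump((a,b),open('ab.pkl','wb'))
for s in(a,b): print(-s['R'].T@s['t'],s['R'][2],s['fov_y'],s['D'])
A=[cv2.imread(f'pics/{n}.png') for n in 'ab']
cv2.imwrite('pics/ab.png',cv2.resize(np.vstack(A),(800,1200))[:600]) 
print({k:np.round(v,3) for k,v in ctrl.observe().items()})
E
```

```text
pics
[ 1.62787032 -0.46732874  0.8923656 ] [-0.79591568  0.30593362 -0.52242018] 54.66256512647036 [-0.02087885  0.          0.          0.          0.        ]
[ 0.32545965 -0.03898485  1.29471396] [ 0.17483526  0.001577   -0.98459644] 56.311052475286495 [-0.04242253  0.          0.          0.          0.        ]
{'time': np.float64(0.1), 'joint_pos': array([-1.222,  0.333, -0.065,  1.461,  0.022,  1.35 , -0.089]), 'joint_velocities': array([ 0.001, -0.001,  0.001, -0.004, -0.001,  0.   ,  0.002]), 'tau': array([ 1.0000e-03, -6.2454e+01,  2.5000e-02, -3.9072e+01, -6.1000e-02,
        3.7000e-02,  0.0000e+00]), 'position': array([0.227, 0.582, 0.2  ]), 'orientation': array([[-0.932,  0.363, -0.   ],
       [ 0.363,  0.932, -0.001],
       [-0.   , -0.001, -1.   ]]), 'ft_force': array([ 0.188, -0.546,  0.749]), 'moment': array([ 0.038, -0.007, -0.042]), 'grip_width': np.float64(0.087)}
```

View pics/a.png

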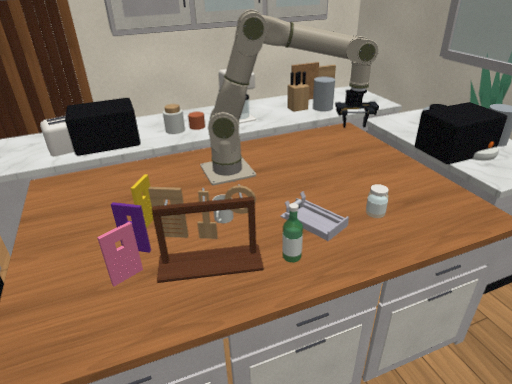

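View pics/b.png

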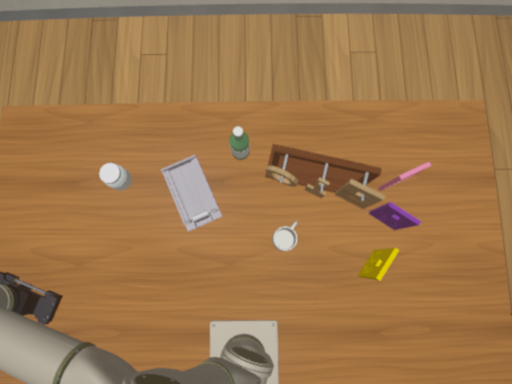

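The scene image shows the stand (160-262, 200-275), with the light-wood board at (168,212), the turner at (207,215) and the trivet at (240,195). Pink, purple and yellow look-alikes stand to the left. In the top view the tray is at (190,192), the bottle at (239,143), the mug at (285,238) and the jar at (115,176). The wooden slab on the right-hand hook (360,193) fits the board, so I'll enlarge both views to confirm.

```bash
python3 - <<'E'
import cv2,numpy as np
b=cv2.imread('pics/b.png');a=cv2.imread('pics/a.png')
x=cv2.resize(b[130:250,150:310],(800,600),interpolation=cv2.INTER_CUBIC);
y=cv2.resize(b[130:220,255:405],(800,480),interpolation=cv2.INTER_CUBIC)
cv2.imwrite('pics/c1.png',cv2.resize(b[140:240,155:230],(450,600),interpolation=cv2.INTER_CUBIC));cv2.imwrite('pics/c2.png',y)
E
```

```text
(no output)
```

View pics/c1.png

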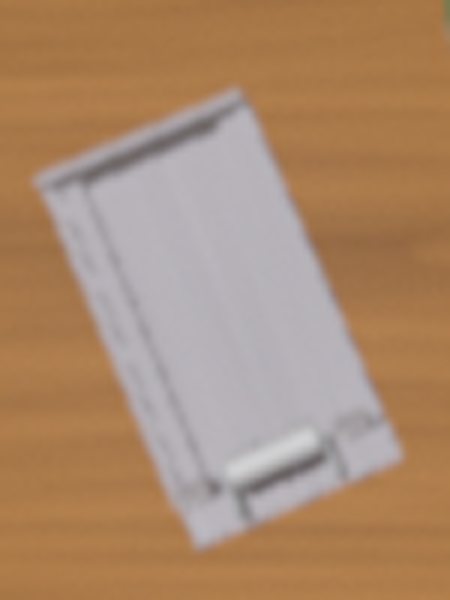

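View pics/c2.png

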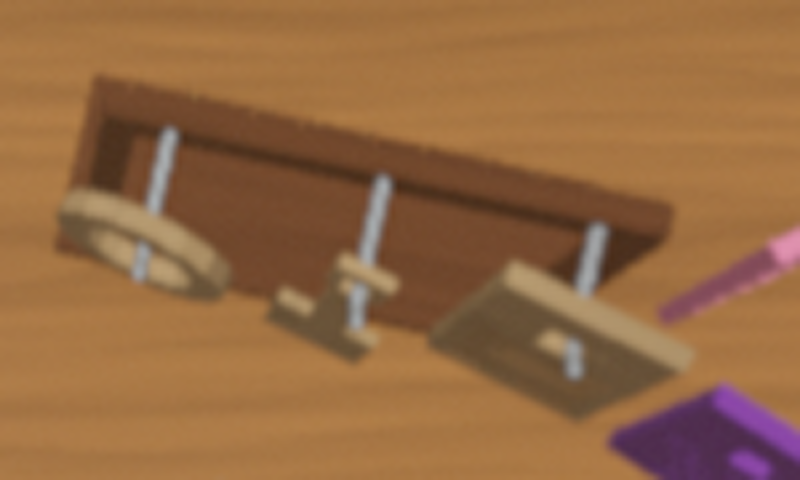

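The board hangs on the right-hand hook and is turned slightly relative to the rail. It is light wood with a slot at the top, so it fits the description, and no coloured look-alike is on a hook. In c1 the tray's roller is at its lower (robot) end at (270,455), and the tall end wall runs (38,180)-(237,92).

```bash
python3 - <<'E'
from h import *
import pickle
a,b=pickle.load(open('ab.pkl','rb'))
c1=lambda u,v:(155+(u+.5)/6-.5,140+(v+.5)/6-.5)
c2=lambda u,v:(255+(u+.5)/5.333-.5,130+(v+.5)/5.333-.5)
P=lambda uv,z:onplane(b,uv,2,z).round(4)
bd=[P(c2(*q),.269) for q in((515,260),(695,352),(683,374),(503,284))]
print('board top corners',*bd,np.mean(bd,0)); d=bd[1]-bd[0]; print(np.linalg.norm(d),np.degrees(np.arctan2(-d[0],-d[1])))
st=[P(c2(*q),.242) for q in((100,78),(672,207),(665,238),(105,104))]
print('rail',*st);d=st[1]-st[0];print(np.linalg.norm(d),np.degrees(np.arctan2(-d[0],-d[1])))
print('hooktip',P(c2(574,375),.238),P(c2(140,275),.238),P(c2(355,325),.238))
L,R_=P(c1(38,180),.044),P(c1(238,90),.044);print('endwall',L,R_,np.linalg.norm(L-R_))
l,r=P(c1(190,549),.074),P(c1(404,460),.074);print('lips',l,r)
q=[P(c1(*k),.050) for k in((225,470),(318,435))];print('roller',q,np.mean(q,0))
y=(L-R_)/np.linalg.norm(L-R_);x=np.array([y[1],-y[0],0]);print('x',x,np.degrees(np.arctan2(x[1],x[0])))
print('o',(L+R_)/2-.108*x, np.mean(q,0)+.106*x, (np.mean(q,0)-(L+R_)/2))
# bottle, jar, mug
print('bottle',P((239,130),.22),'jar',P((111,173),.12),'mug',P((286,238),.09))
E
```

```text
board top corners [ 0.554  -0.3275  0.269 ] [ 0.5013 -0.4234  0.269 ] [ 0.4892 -0.4159  0.269 ] [ 0.5405 -0.32    0.269 ] [ 0.52125 -0.3717   0.269  ]
0.1094262308589673 28.790148269405414
rail [ 0.6697 -0.1029  0.242 ] [ 0.5898 -0.4269  0.242 ] [ 0.5718 -0.4215  0.242 ] [ 0.6542 -0.1054  0.242 ]
0.3337064728170552 13.85301752819103
hooktip [ 0.4944 -0.3655  0.238 ] [ 0.5547 -0.1232  0.238 ] [ 0.5245 -0.2435  0.238 ]
endwall [0.645  0.2917 0.044 ] [0.6992 0.1722 0.044 ] 0.13121695774555972
lips [0.4207 0.19   0.074 ] [0.47   0.0685 0.074 ]
roller [array([0.4682, 0.1749, 0.05  ]), array([0.4881, 0.1209, 0.05  ])] [0.47815 0.1479  0.05   ]
x [0.91070546 0.41305637 0.        ] 24.39697622685276
o [0.57374381 0.18733991 0.044     ] [0.57468478 0.19168398 0.05      ] [-0.19395 -0.08405  0.006  ]
bottle [0.7251 0.0028 0.22  ] jar [0.6162 0.4418 0.12  ] mug [ 0.3924 -0.1473  0.09  ]
```

{"fn": "drive_tool", "kwargs": {"motion": [[[0,0,-3.7],[0.023,-0.032,0.012],0.6],[[0,0,-3.7],[0.023,-0.032,0.012],0.6],[[0,0,-3.7],[0.023,-0.032,0.012],0.6],[[0,0,-3.7],[0.023,-0.032,0.012],0.6],[[0,0,-3.7],[0.023,-0.032,0.012],0.6]]}}

```text
time: 0.52
position: [0.3341, 0.4206, 0.2539]
orientation: [[-0.772, 0.636, -0.011], [0.636, 0.772, -0.007], [0.004, -0.012, -1.0]]
ft_force: [1.1, 0.5, 0.4]
grip_width: 0.0615
```

{"fn": "drive_tool", "kwargs": {"motion": [[[0,0,-3.7],[0.023,-0.032,0.012],0.6],[[0,0,-3.7],[0.023,-0.032,0.012],0.6],[[0,0,-3.7],[0.023,-0.032,0.012],0.6],[[0,0,-3.7],[0.023,-0.032,0.012],0.6],[[0,0,-3.7],[0.023,-0.032,0.012],0.6]]}}

```text
time: 0.93
position: [0.4481, 0.2565, 0.3138]
orientation: [[-0.516, 0.856, -0.015], [0.857, 0.516, -0.003], [0.005, -0.014, -1.0]]
ft_force: [0.6, 0.1, -0.0]
grip_width: 0.0526
```

```bash
python3 - <<'E'
from h import *
print([d for d in dir(ctrl) if d[0]!='_'],ctrl.tip_reach)
o=ctrl.observe();print({k:np.round(v,3) for k,v in o.items()})
E
```

```text
['IKError', 'observe', 'sign_off', 'snapshot', 'tip_reach'] 0.014
{'time': np.float64(0.933), 'joint_pos': array([-0.841,  0.058,  0.25 ,  1.552, -0.02 ,  1.547, -0.048]), 'joint_velocities': array([ 0.492,  0.04 ,  0.477, -0.322, -0.032,  0.295,  0.147]), 'tau': array([-3.9060e+00, -4.4625e+01, -1.2400e+00, -3.7839e+01, -9.0000e-03,
       -1.7300e-01, -3.4700e-01]), 'position': array([0.448, 0.257, 0.314]), 'orientation': array([[-0.516,  0.856, -0.015],
       [ 0.857,  0.516, -0.003],
       [ 0.005, -0.014, -1.   ]]), 'ft_force': array([ 0.593,  0.117, -0.025]), 'moment': array([ 0.031, -0.017,  0.021]), 'grip_width': np.float64(0.053)}
```

```bash
python3 - <<'E'
from h import *
import pickle
w=snap('wrist','w0');pickle.dump(w,open('w0.pkl','wb'))
print(-w['R'].T@w['t'],w['R'][2],w['fov_y'],w['D']);print(proj(w,[[.574,.188,.03],[.478,.148,.05],[.672,.232,.044]]))
E
```

```text
[0.41141811 0.32299493 0.49795133] [ 0.12944588 -0.24103723 -0.96184449] 63.22357248655909 [-0.063954  0.        0.        0.        0.      ]
[[302.67715758 234.42836761]
 [238.16957512 230.07763086]
 [370.11569556 245.44781185]]
```

{"fn": "drive_tool", "kwargs": {"motion": [[[0,0,-4],[0.004,-0.041,0.002],0.6],[[0,0,-4],[0.004,-0.041,0.002],0.6],[[0,0,-4],[0.004,-0.041,0.002],0.6],[[0,0,-4],[0.004,-0.041,0.002],0.6],[[0,0,-4],[0.004,-0.041,0.002],0.6]]}}

```text
time: 1.4
position: [0.4707, 0.0532, 0.3239]
orientation: [[-0.17, 0.985, -0.013], [0.985, 0.17, 0.001], [0.003, -0.012, -1.0]]
ft_force: [1.5, 0.2, 0.0]
grip_width: 0.052
```

{"fn": "drive_tool", "kwargs": {"motion": [[[0,0,-4],[0.004,-0.041,0.002],0.6],[[0,0,-4],[0.004,-0.041,0.002],0.6],[[0,0,-4],[0.004,-0.041,0.002],0.6],[[0,0,-4],[0.004,-0.041,0.002],0.6],[[0,0,-4],[0.004,-0.041,0.002],0.6]]}}

```text
time: 1.82
position: [0.4879, -0.1542, 0.3335]
orientation: [[0.192, 0.981, -0.011], [0.981, -0.192, 0.007], [0.005, -0.012, -1.0]]
ft_force: [1.8, 0.2, 0.3]
grip_width: 0.0522
```

{"fn": "drive_tool", "kwargs": {"motion": [[[0,0,-4],[0.004,-0.041,0.002],0.6],[[0,0,-4],[0.004,-0.041,0.002],0.6],[[0,0,-4],[0.004,-0.04,0.002],0.6],[[0,0,-4],[0.003,-0.03,0.002],0.6],[[0,0,0],[0,0,0],0.6]]}}

```text
time: 2.23
position: [0.4996, -0.3172, 0.3408]
orientation: [[0.475, 0.88, -0.009], [0.88, -0.475, 0.006], [0.001, -0.011, -1.0]]
ft_force: [-0.3, -0.3, 0.1]
grip_width: 0.0522
```

```bash
python3 - <<'E'
from h import *
import pickle
w=snap('wrist','w1');pickle.dump(w,open('w1.pkl','wb'))
b=snap('top','b1')
print(-w['R'].T@w['t'],w['R'][2]);print(proj(w,[[.5213,-.3717,.269],[.494,-.3655,.242]]))
cv2.imwrite('pics/w01.png',cv2.resize(np.hstack([cv2.imread('pics/w0.png'),cv2.imread('pics/w1.png')]),(800,300)))
print(ctrl.observe()['joint_pos'],ctrl.observe()['position'])
E
```

```text
[ 0.53760594 -0.2505597   0.52470321] [-0.14108676 -0.23876446 -0.96077368]
[[307.36818725 238.61646162]
 [275.43236167 234.26929971]]
[-0.16574312  0.28784591  0.84810575  1.33229898 -0.21622675  1.62706834
  0.16472439] [ 0.50074791 -0.31268035  0.3407917 ]
```

View pics/w01.png

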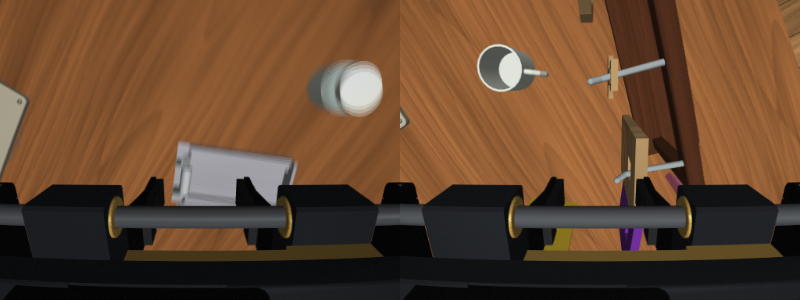

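Left half (w0): the tray is partly hidden by the gripper, with the roller at (183,170). Right half (w1): the board on its hook at (632,150), with its left top corners at about (624,115)-(648,140), the turner at (612,75), and the purple look-alike below. I'll enlarge the board.

```bash
python3 - <<'E'
import cv2
b=cv2.imread('pics/w1.png')
cv2.imwrite('pics/c3.png',cv2.resize(b[130:270,250:370],None,fx=4,fy=4,interpolation=cv2.INTER_CUBIC))
E
```

```text
(no output)
```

View pics/c3.png

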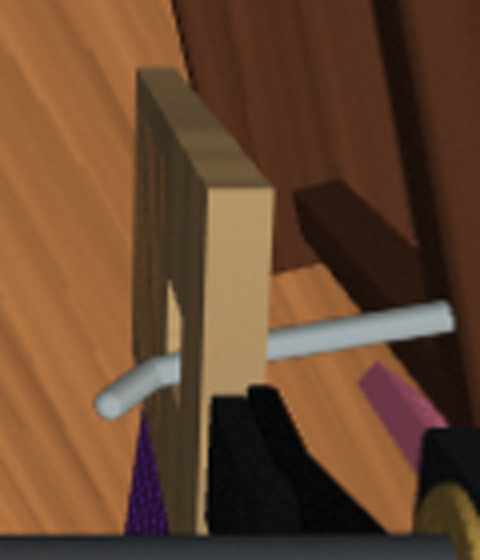

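The crop shows the top strip's left corners at (208,187) front and (272,187) back, and the hook tip at (108,405).

```bash
python3 - <<'E'
from h import *
import pickle
w=pickle.load(open('w1.pkl','rb'))
c=lambda u,v:(250+(u+.5)/4-.5,130+(v+.5)/4-.5)
P=lambda q,z:onplane(w,c(*q),2,z)
A,B,C,D=[P(q,.269) for q in((207,187),(273,187),(268,384),(198,525))]
print(A,B,C,D,np.linalg.norm(A-B))
l=B-C;l/=np.linalg.norm(l);print('ydir',l,np.degrees(np.arctan2(-l[0],l[1])))
l2=A-D;l2/=np.linalg.norm(l2);print('ydir',l2,np.degrees(np.arctan2(-l2[0],l2[1])))
for L in(l,l2):print('centre',(A+B)/2-.055*L)
print('tip',P((108,400),.24)); print(ctrl.observe()['position'])
E
```

```text
[ 0.54147758 -0.31818694  0.269     ] [ 0.55370694 -0.32473541  0.269     ] [ 0.53385316 -0.36435929  0.269     ] [ 0.50514225 -0.3880745   0.269     ] 0.013872255382073954
ydir [0.44796861 0.89404929 0.        ] -26.613426435061683
ydir [0.46129085 0.88724898 0.        ] -27.470435077218053
centre [ 0.52295399 -0.37063389  0.269     ]
centre [ 0.52222126 -0.37025987  0.269     ]
tip [ 0.49699015 -0.36248003  0.24      ]
[ 0.50074791 -0.31268035  0.3407917 ]
```

{"fn": "drive_tool", "kwargs": {"motion": [[[0,0,0],[0.01,-0.029,0],0.6],[[0,0,0],[0.01,-0.029,0],0.6],[[0,0,0],[0.001,0,-0.015],0.6],[[0,0,0],[0,0,-0.015],0.6],[[0,0,0],[0,0,0],0.6]]}}

```text
time: 2.75
position: [0.5268, -0.3635, 0.3083]
orientation: [[0.452, 0.892, -0.008], [0.892, -0.452, 0.015], [0.01, -0.014, -1.0]]
ft_force: [-0.1, 0.1, 0.8]
grip_width: 0.0522
```

{"fn": "drive_tool", "kwargs": {"motion": [[[-0.9,-0.4,-0.6],[-0.005,-0.007,0],0.6],[[0,0,0],[0,0,-0.015],0.6],[[0,0,0],[0,0,-0.015],0.6],[[0,0,0],[0,0,-0.013],0.6],[[0,0,0],[0,0,0],0.6]]}}

```text
time: 3.17
position: [0.5238, -0.3655, 0.2681]
orientation: [[0.453, 0.891, 0.006], [0.891, -0.453, -0.002], [0.001, 0.006, -1.0]]
ft_force: [0.1, 0.5, -0.0]
grip_width: 0.0523
```

{"fn": "drive_tool", "kwargs": {"motion": [[[0,0,0],[-0.002,-0.005,-0.006],0.6],[[0,0,0],[0,-0.001,-0.003],0.6],[[0,0,0],[0,0,0],0.6],[[0,0,0],[0,0,0],0.3],[[0,0,0],[0,0,0],0.2]], "newtons": 35}}

```text
time: 3.58
position: [0.5227, -0.371, 0.2633]
orientation: [[0.451, 0.893, 0.012], [0.893, -0.451, -0.004], [0.002, 0.012, -1.0]]
ft_force: [-0.1, -0.5, -0.5]
grip_width: 0.0456
```

{"fn": "drive_tool", "kwargs": {"motion": [[[0,0,0],[0,0,0],0.1],[[0,0,0],[0,0,0],0.1],[[0,0,0],[0,0,0],0.1],[[0,0,0],[0,0,0],0.1],[[0,0,0],[0,0,0],0.1]]}}

```text
time: 4.0
position: [0.523, -0.3715, 0.2646]
orientation: [[0.451, 0.892, 0.013], [0.893, -0.451, -0.005], [0.001, 0.014, -1.0]]
ft_force: [-0.4, -0.2, -1.0]
grip_width: 0.0139
```

{"fn": "drive_tool", "kwargs": {"motion": [[[0,0,0],[0,0,0.005],0],[[0,0,0],[0,0,0.006],0],[[0,0,0],[0,0,0.006],0],[[0,0,0],[0,0,0.003],0],[[0,0,0],[0,0,0],0]], "newtons": 45}}

```text
time: 4.42
position: [0.5231, -0.3716, 0.2871]
orientation: [[0.451, 0.893, 0.013], [0.893, -0.451, -0.005], [0.001, 0.014, -1.0]]
ft_force: [-0.6, -0.3, -0.4]
grip_width: 0.0009
```

```bash
python3 - <<'E'
from h import *
import pickle
w=snap('wrist','w2');pickle.dump(w,open('w2.pkl','wb'));t=snap('top','b2')
a=cv2.resize(cv2.imread('pics/w2.png')[130:280,220:390],(600,530));b=cv2.imread('pics/b2.png')[100:300,230:430]
cv2.imwrite('pics/d.png',np.hstack([a[:530,:470],cv2.resize(b,(330,530))]))
o=ctrl.observe();print(o['grip_width'],o['ft_force'])
E
```

```text
0.0004188769715615566 [-0.30238978  0.71689908 -0.62131989]
```

View pics/d.png

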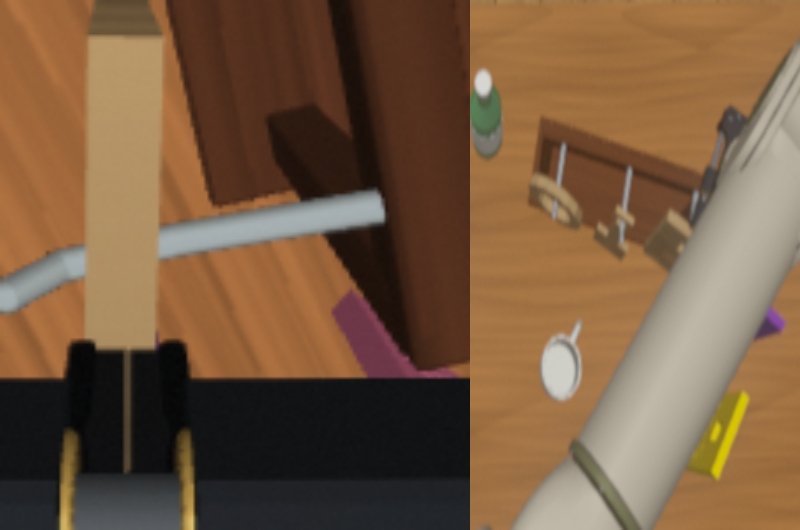

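The board is still on its hook and the fingers have closed just above it, so the first grip slipped off. I'll open, go deeper and let the grip build before lifting.

{"fn": "drive_tool", "kwargs": {"motion": [[[0,0,0],[0,0,0.004],0.5],[[0,0,0],[0,0,0],0.5],[[0,0,0],[0,0,0],0.5],[[0,0,0],[0,0,0],0.5],[[0,0,0],[0,0,0],0.5]], "newtons": 50}}

```text
time: 4.93
position: [0.5228, -0.3712, 0.29]
orientation: [[0.451, 0.892, 0.012], [0.893, -0.451, -0.004], [0.001, 0.013, -1.0]]
ft_force: [-0.1, -0.1, -0.2]
grip_width: 0.0258
```

{"fn": "drive_tool", "kwargs": {"motion": [[[0,0,0],[0,0,0],0.5],[[-0.3,0.7,-0.6],[0,0,0],0.5],[[0,0,0],[0,0,-0.006],0.5],[[0,0,0],[0,0,-0.006],0.5],[[0,0,0],[0,0,-0.006],0.5]]}}

```text
time: 5.35
position: [0.5231, -0.3714, 0.2713]
orientation: [[0.461, 0.887, -0.001], [0.887, -0.461, -0.011], [-0.01, 0.004, -1.0]]
ft_force: [-1.0, 0.5, 0.8]
grip_width: 0.0433
```

{"fn": "drive_tool", "kwargs": {"motion": [[[0,0,0],[0,0,-0.006],0.5],[[0,0,0],[0,0,-0.003],0.5],[[0,0,0],[0,0,0],0.5],[[0,0,0],[0,0,0],0.5],[[0,0,0],[0,0,0],0.5]]}}

```text
time: 5.77
position: [0.5223, -0.3705, 0.2584]
orientation: [[0.461, 0.887, -0.004], [0.887, -0.461, -0.009], [-0.01, 0.001, -1.0]]
ft_force: [0.1, -0.9, -0.5]
grip_width: 0.0435
```

{"fn": "drive_tool", "kwargs": {"motion": [[[0,0,0],[0,0,0.001],0],[[0,0,0],[0,0,0],0],[[0,0,0],[0,0,0],0],[[0,0,0],[0,0,0],0],[[0,0,0],[0,0,0],0]]}}

```text
time: 6.18
position: [0.5226, -0.3709, 0.2606]
orientation: [[0.461, 0.887, -0.002], [0.887, -0.461, -0.01], [-0.01, 0.002, -1.0]]
ft_force: [0.8, 0.3, 0.1]
grip_width: 0.0177
```

{"fn": "drive_tool", "kwargs": {"motion": [[[0,0,0],[0,0,0],0],[[0,0,0],[0,0,0],0],[[0,0,0],[0,0,0],0],[[0,0,0],[0,0,0],0],[[0,0,0],[0,0,0],0]]}}

```text
time: 6.6
position: [0.5226, -0.371, 0.2608]
orientation: [[0.461, 0.887, -0.002], [0.887, -0.461, -0.01], [-0.01, 0.003, -1.0]]
ft_force: [-0.1, -0.3, -0.2]
grip_width: 0.0004
```

{"fn": "drive_tool", "kwargs": {"motion": [[[0,0,0],[0,0,0.003],0],[[0,0,0],[0,0,0.003],0],[[0,0,0],[0,0,0.003],0],[[0,0,0],[0,0,0],0],[[0,0,0],[0,0,0],0]]}}

```text
time: 7.02
position: [0.5227, -0.3711, 0.271]
orientation: [[0.461, 0.887, -0.002], [0.887, -0.461, -0.01], [-0.01, 0.003, -1.0]]
ft_force: [0.2, 0.0, 0.4]
grip_width: 0.0002
```

```bash
python3 - <<'E'
from h import *
import pickle
a,b=pickle.load(open('ab.pkl','rb'));w=pickle.load(open('w1.pkl','rb'));w2=pickle.load(open('w2.pkl','rb'))
c2=lambda u,v:(255+(u+.5)/5.333-.5,130+(v+.5)/5.333-.5)
c=lambda u,v:(250+(u+.5)/4-.5,130+(v+.5)/4-.5)
for p,q in (((515,260),(273,187)),((503,284),(207,187)),((574,377),(108,408))):
  X=tri([(b,c2(*p)),(w,c(*q))]);print(X,proj(b,X)-c2(*p),proj(w,X)-c(*q))
# tip in w2 and corner
o=np.array([.5231,-.3716,.2871-.014])
print('tip px in d',(proj(w2,[o,[.5225,-.3705,.269]])-[220,130])*3.53)
k=lambda u,v:(220+u/3.53,130+v/3.53)
for q in((88,37),(163,37)):print(onplane(w2,k(*q),2,.269),onplane(w2,k(*q),2,.245))
# side view: board hues in scene
E
```

```text
[ 0.55380093 -0.32610972  0.2689861 ] [[-0.45978102  0.05591686]] [[0.79563138 1.35284547]]
[ 0.54150845 -0.3203576   0.26435048] [[-0.31870553  0.00556471]] [[0.44283693 0.96890725]]
[ 0.49456066 -0.36801096  0.23033661] [[ 0.06784313 -0.02288291]] [[-0.13829363 -0.15380315]]
tip px in d [[126.41455677 326.51005661]
 [120.82601642 315.53012839]]
[ 0.54157394 -0.3196252   0.269     ] [ 0.53997415 -0.32174084  0.245     ]
[ 0.55375889 -0.32580339  0.269     ] [ 0.5536071  -0.32865321  0.245     ]
```

```bash
python3 - <<'E'
from h import *
import pickle
w=snap('wrist','w3');s=snap('scene','a3');pickle.dump((w,s),open('w3.pkl','wb'))
p=ctrl.observe()['position'];print(p)
R=np.array(ctrl.observe()['orientation'])
pts=[p+R@[0,0,.014],p+R@[.0095,0,.014],p+R@[-.0095,0,.014],[.5225,-.3705,.269]]
for S,n in((w,'w3'),(s,'a3')): print(n,proj(S,pts).round(1).tolist())
a=cv2.resize(cv2.imread('pics/w3.png')[140:260,230:380],(400,320));b=cv2.resize(cv2.imread('pics/a3.png')[140:260,120:270],(400,320),interpolation=cv2.INTER_CUBIC)
cv2.imwrite('pics/e.png',np.hstack([a,b]))
E
```

```text
[ 0.52261635 -0.37106504  0.27090007]
w3 [[256.0, 222.3], [256.0, 209.1], [256.0, 235.3], [255.5, 228.5]]
a3 [[165.1, 190.8], [167.9, 190.9], [162.4, 190.7], [164.8, 187.7]]
```

View pics/e.png

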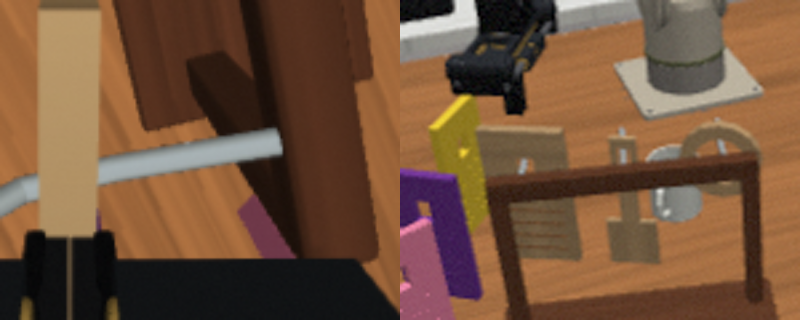

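```bash
python3 - <<'E'
from h import *
import pickle
w,s=pickle.load(open('w3.pkl','rb'))
p=np.array([.5226,-.3711,.2709]);R=np.array([[.461,.887,0],[.887,-.461,0],[0,0,-1]])
for d in(.014,.005,-.005,-.015,-.025):
  print(d,proj(w,[p+R@[.0095,0,d],p+R@[-.0095,0,d]]).round(1).tolist(),proj(s,[p+R@[0,0,d]]).round(1).tolist())
a=cv2.imread('pics/a3.png').astype(int)
print(a[170:194,158:170].sum(2))
E
```

```text
0.014 [[256.0, 209.0], [255.9, 235.1]] [[165.1, 190.8]]
0.005 [[256.0, 213.6], [256.0, 240.7]] [[164.7, 188.5]]
-0.005 [[256.1, 219.3], [256.1, 247.5]] [[164.3, 185.9]]
-0.015 [[256.2, 225.5], [256.1, 254.9]] [[163.8, 183.3]]
-0.025 [[256.2, 232.5], [256.2, 263.2]] [[163.3, 180.7]]
[[ 20  25  41  33  62  42  69  48 243 356 350 353]
 [ 73 131 137  56  45   7  26  65 209 325 357 362]
 [ 59 139 152 111  55  47  59  65 187 314 360 356]
 [ 49 144 168  72  35  65  27  44 155 294 361 358]
 [ 14  82  94  36  37  56  77  57 135 285 355 350]
 [ 43  17  41  16  13  21  57  40 134 284 345 345]
 [237  29  56  43  44  22   9  69 108 268 334 345]
 [272  71  53  43  10  43  23  26  61 239 344 339]
 [284 133  38  41  47  12  35  35  17 235 359 352]
 [287 132  55  48  38  15  36  30  65 202 317 350]
 [290 149  38  43  23  26  32  33  48 184 305 340]
 [317 200  54  26  20  25  41  41 147 273 326 343]
 [336 246  47  33  51  59  35  49 239 333 348 359]
 [337 320 307 306 319 313 281 238 301 357 355 347]
 [349 363 362 352 360 352 344 335 339 347 333 340]
 [355 354 338 344 344 345 342 340 348 344 337 323]
 [366 342 342 345 347 341 330 339 333 329 332 323]
 [411 408 409 416 410 414 407 413 410 389 389 389]
 [427 432 426 426 441 434 433 432 441 428 440 434]
 [310 319 320 333 340 333 342 332 336 339 357 369]
 [254 258 256 265 266 278 270 276 271 272 277 283]
 [260 256 251 263 259 258 272 255 263 260 264 255]
 [275 263 263 263 267 264 265 265 260 265 261 267]
 [263 262 269 268 272 265 257 256 267 269 268 261]]
```

Both views put the real fingertips about 31 mm behind where the measured TCP says: tip = TCP − 17 mm along the tool, not +14 mm. So I never reached the board. I'll use that correction, which puts the TCP at about 0.232 for the tips to be at 0.249.

{"fn": "drive_tool", "kwargs": {"motion": [[[0,0,0],[0,0,0.004],0.5],[[0,0,0],[0,0,0],0.5],[[0,0,0],[0,0,0],0.5],[[0,0,0],[0,0,0],0.5],[[0,0,0],[0,0,0],0.5]]}}

```text
time: 7.53
position: [0.5226, -0.371, 0.2751]
orientation: [[0.461, 0.887, -0.002], [0.887, -0.461, -0.01], [-0.01, 0.003, -1.0]]
ft_force: [-0.2, -0.6, 0.1]
grip_width: 0.0258
```

{"fn": "drive_tool", "kwargs": {"motion": [[[0,0,0],[0,0,0],0.5],[[0,0,0],[0,0,0],0.5],[[0,0,0],[0,0,-0.008],0.5],[[0,0,0],[0,0,-0.008],0.5],[[0,0,0],[0,0,-0.008],0.5]]}}

```text
time: 7.95
position: [0.5229, -0.3715, 0.2505]
orientation: [[0.461, 0.887, -0.0], [0.887, -0.461, -0.011], [-0.01, 0.005, -1.0]]
ft_force: [-0.1, -0.4, 0.1]
grip_width: 0.0427
```

{"fn": "drive_tool", "kwargs": {"motion": [[[0,0,0],[0,0,-0.008],0.5],[[0,0,0],[0,0,-0.006],0.5],[[0,0,0],[0,0,-0.003],0.5],[[0,0,0],[0,0,0],0.5],[[0,0,0],[0,0,0],0.5]]}}

```text
time: 8.37
position: [0.5217, -0.3702, 0.2276]
orientation: [[0.461, 0.887, -0.005], [0.887, -0.461, -0.009], [-0.01, -0.0, -1.0]]
ft_force: [-0.0, -0.3, 0.1]
grip_width: 0.0436
```

{"fn": "drive_tool", "kwargs": {"motion": [[[0,0,0],[0,0,0.001],0],[[0,0,0],[0,0,0],0],[[0,0,0],[0,0,0],0],[[0,0,0],[0,0,0],0],[[0,0,0],[0,0,0],0]], "newtons": 40}}

```text
time: 8.78
position: [0.5222, -0.3707, 0.2301]
orientation: [[0.461, 0.887, -0.003], [0.887, -0.461, -0.01], [-0.01, 0.002, -1.0]]
ft_force: [0.6, -0.6, 0.0]
grip_width: 0.0179
```

{"fn": "drive_tool", "kwargs": {"motion": [[[0,0,0],[0,0,0],0],[[0,0,0],[0,0,0],0],[[0,0,0],[0,0,0],0],[[0,0,0],[0,0,0],0],[[0,0,0],[0,0,0],0]]}}

```text
time: 9.2
position: [0.5223, -0.3708, 0.2302]
orientation: [[0.461, 0.887, -0.003], [0.887, -0.461, -0.01], [-0.01, 0.002, -1.0]]
ft_force: [0.2, 0.7, 0.6]
grip_width: 0.0139
```

{"fn": "drive_tool", "kwargs": {"motion": [[[0,0,0],[0,0,0.005],0],[[0,0,0],[0,0,0.006],0],[[0,0,0],[0,0,0.005],0],[[0,0,0],[0,0,0],0],[[0,0,0],[0,0,0],0]]}}

```text
time: 9.62
position: [0.5218, -0.3702, 0.247]
orientation: [[0.461, 0.887, -0.005], [0.887, -0.461, -0.009], [-0.01, -0.0, -1.0]]
ft_force: [0.3, 0.1, -2.2]
grip_width: 0.0139
```

{"fn": "drive_tool", "kwargs": {"motion": [[[0,0,0],[0,0,0.002],0],[[0,0,0],[-0.01,0.0025,0.001],0],[[0,0,0],[-0.02,0.005,0],0],[[0,0,0],[-0.02,0.005,0],0],[[0,0,0],[-0.02,0.005,0],0]]}}

```text
time: 10.03
position: [0.4528, -0.3515, 0.2485]
orientation: [[0.458, 0.889, -0.007], [0.889, -0.458, -0.01], [-0.012, -0.002, -1.0]]
ft_force: [-0.5, 0.1, -1.9]
grip_width: 0.0138
```

{"fn": "drive_tool", "kwargs": {"motion": [[[0,0,0],[-0.02,0.006,0],0],[[0,0,0],[-0.01,0.005,0.005],0],[[0,0,0],[0,0,0.02],0],[[0,0,0],[0,0,0.025],0],[[0,0,0],[0,0,0.025],0]]}}

```text
time: 10.45
position: [0.4134, -0.3384, 0.321]
orientation: [[0.461, 0.887, -0.014], [0.887, -0.462, -0.002], [-0.008, -0.011, -1.0]]
ft_force: [0.0, -1.3, -2.4]
grip_width: 0.0135
```

```bash
python3 - <<'E'
import cv2,numpy as np
b=cv2.imread('pics/w0.png')
c=cv2.imread('pics/b1.png')
cv2.imwrite('pics/f.png',np.vstack([cv2.resize(b[170:270,215:389],None,fx=4,fy=3,interpolation=cv2.INTER_CUBIC)]))
cv2.imwrite('pics/f.png',cv2.resize(b[170:270,215:389],None,fx=4,fy=4,interpolation=cv2.INTER_CUBIC))
E
```

```text
(no output)
```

View pics/f.png

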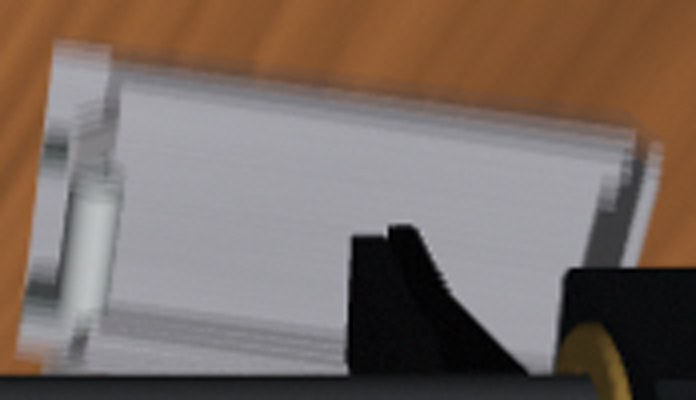

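{"fn": "drive_tool", "kwargs": {"motion": [[[0,0,3.5],[0.004,0.037,0.002],0],[[0,0,3.5],[0.004,0.037,0.002],0],[[0,0,3.5],[0.004,0.037,0],0],[[0,0,3.5],[0.004,0.037,0],0],[[0,0,3.5],[0.004,0.037,0],0]]}}

```text
time: 10.87
position: [0.4298, -0.1589, 0.3317]
orientation: [[0.184, 0.983, -0.002], [0.983, -0.184, -0.012], [-0.012, -0.0, -1.0]]
ft_force: [1.8, -0.5, -3.0]
grip_width: 0.0137
```

{"fn": "drive_tool", "kwargs": {"motion": [[[0,0,3.5],[0.004,0.037,0],0],[[0,0,3.5],[0.004,0.037,0],0],[[0,0,3.5],[0.004,0.037,0],0],[[0,0,3.5],[0.017,0.032,0],0],[[0,0,3.5],[0.017,0.032,0],0]]}}

```text
time: 11.28
position: [0.4733, 0.0244, 0.334]
orientation: [[-0.134, 0.991, 0.006], [0.991, 0.134, -0.006], [-0.007, 0.005, -1.0]]
ft_force: [0.2, 0.1, -2.3]
grip_width: 0.0137
```

{"fn": "drive_tool", "kwargs": {"motion": [[[0,0,3.5],[0.017,0.032,0],0],[[0,0,3.5],[0.017,0.032,0],0],[[0,0,3.5],[0.017,0.032,0],0],[[0,0,2],[0.012,0.02,0],0],[[0,0,0],[0,0,0],0]]}}

```text
time: 11.7
position: [0.5385, 0.1545, 0.3325]
orientation: [[-0.368, 0.93, 0.006], [0.93, 0.368, -0.001], [-0.003, 0.005, -1.0]]
ft_force: [0.5, 0.4, -3.8]
grip_width: 0.0139
```

```bash
python3 - <<'E'
from h import *
import pickle
w=snap('wrist','w4');s=snap('scene','a4');t=snap('top','b4');pickle.dump((w,s,t),open('w4.pkl','wb'))
o=ctrl.observe();print(o['position'],o['orientation'],o['joint_pos'].round(3) if hasattr(o['joint_pos'],'round') else o['joint_pos'],o['grip_width'])
a=cv2.resize(cv2.imread('pics/w4.png')[100:260,140:380],(450,300));b=cv2.resize(cv2.imread('pics/a4.png')[150:250,260:360],(300,300),interpolation=cv2.INTER_CUBIC)
c=cv2.resize(cv2.imread('pics/b4.png')[140:240,150:250],(300,300),interpolation=cv2.INTER_CUBIC)
cv2.imwrite('pics/g.png',np.vstack([np.hstack([a,np.zeros((300,150,3),np.uint8)]),np.hstack([b,c])]))
E
```

```text
[0.53783712 0.14869685 0.33370378] [[-0.35973775  0.93303023  0.00658363]
 [ 0.93304199  0.35975936 -0.00242002]
 [-0.00462647  0.00527223 -0.9999754 ]] [-0.706  0.138  0.402  1.435 -0.05   1.574  0.06 ] 0.013577727417756848
```

View pics/g.png

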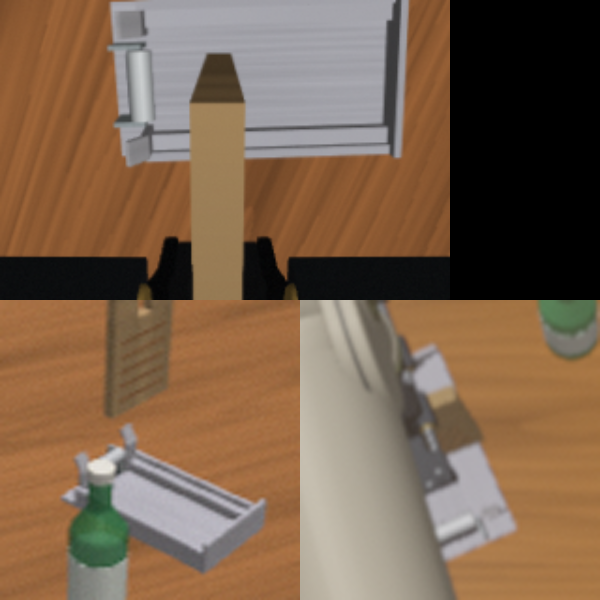

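The wrist view is sharp and shows the roller at the left (140,87), the end wall at the right (402,0-157) and the -y side wall at the bottom (row ~158). The board hangs clear above. I'll take edges from the mask numerically.

```bash
python3 - <<'E'
from h import *
import pickle
w,s,t=pickle.load(open('w4.pkl','rb'))
hsv=cv2.cvtColor(w['img'],cv2.COLOR_RGB2HSV);m=((hsv[...,1]<60)&(hsv[...,2]>50)).astype(np.uint8)
m=cv2.morphologyEx(m,cv2.MORPH_OPEN,np.ones((3,3)))
n,l,st,c=cv2.connectedComponentsWithStats(m);print(st[(st[:,4]>300)])
i=[k for k in range(1,n) if st[k,0]<250 and st[k,1]<190 and st[k,4]>3000][:1];print(i)
M=l==i[0]
cam=-w['R'].T@w['t'];print('cam',cam)
u=np.array([np.cos(np.radians(24.4)),np.sin(np.radians(24.4)),0]);v=np.array([-u[1],u[0],0]);o=np.array([.5737,.1874,0])
def loc(uv,z):
    X=onplane(w,uv,2,z)-o;return np.round([X@u*1e3,X@v*1e3],1)
print('cam loc',(cam-o)@u,(cam-o)@v)
for col in(240,250,290,310,330):
    r=np.where(M[:,col])[0];print(col,r[0],r[-1],'top',loc((col,r[0]-.5),.03),'bot',loc((col,r[-1]+.5),.03),loc((col,r[-1]+.5),0))
for row in(110,130,150,170):
    q=np.where(M[row])[0];print(row,q[0],q[-1],'R',loc((q[-1]+.5,row),.044),loc((q[-1]+.5,row),0))
E
```

```text
[[     0      0    512    384 177107]
 [   357      0     53     16    587]
 [   198     96    160     93  11896]
 [     0    266    108     53   2813]
 [   410    267    102     24   2181]
 [   217    269     79     23   1797]]
[3]
cam [0.50934747 0.22638738 0.51604146]
cam loc -0.04249894094816765 0.062089490128265326
240 99 185 top [-63.2  70.7] bot [-71.5 -63.8] [-73.3 -71.5]
250 99 129 top [-48.2  69.9] bot [-50.7  24.1] [-51.2  21.7]
290 98 183 top [11.7 68.6] bot [  9.  -64.5] [ 12.2 -72.3]
310 97 182 top [41.7 68.7] bot [ 41.3 -64.4] [ 46.5 -72.2]
330 96 182 top [71.9 68.9] bot [ 73.7 -66. ] [ 80.9 -73.9]
110 199 357 R [109.8  46.5] [124.   45.1]
130 201 356 R [109.3  17.2] [123.4  13.1]
150 203 355 R [108.8 -12.9] [122.9 -19.9]
170 204 354 R [108.4 -44.1] [122.5 -54. ]
```

{"fn": "drive_tool", "kwargs": {"motion": [[[2.5,-5.7,0.3],[0.001,0.004,-0.016],0],[[2.5,-5.7,0.3],[0.001,0.004,-0.016],0],[[2.5,-5.7,0.3],[0.001,0.004,-0.016],0],[[2.5,-5.7,0.3],[0.001,0.004,-0.016],0],[[2.5,-5.7,0.3],[0.001,0.004,-0.016],0]]}}

```text
time: 12.27
position: [0.5468, 0.1629, 0.2546]
orientation: [[-0.375, 0.784, 0.495], [0.927, 0.309, 0.213], [0.014, 0.539, -0.842]]
ft_force: [1.8, -0.9, -4.0]
grip_width: 0.0134
```

{"fn": "drive_tool", "kwargs": {"motion": [[[2.5,-5.7,0.3],[0.001,0.004,-0.016],0],[[2.5,-5.7,0.3],[0.001,0.002,-0.016],0],[[2.5,-5.7,0.3],[0.001,0.002,-0.016],0],[[0,0,0],[0,0,0],0],[[0,0,0],[0,0,0],0]]}}

```text
time: 12.68
position: [0.5453, 0.1635, 0.2087]
orientation: [[-0.388, 0.596, 0.703], [0.921, 0.229, 0.315], [0.027, 0.77, -0.638]]
ft_force: [0.1, 0.5, -3.4]
grip_width: 0.0138
```

```bash
cat > st.py <<'E'
from h import *
o=ctrl.observe();O=np.array([.574,.190,0]);g=np.radians(23.7)
T=np.array([[np.cos(g),np.sin(g),0],[-np.sin(g),np.cos(g),0],[0,0,1]])
def report():
    R=T@np.array(o['orientation']);p=T@(np.array(o['position'])-O)
    print('TCP tray mm',(p*1e3).round(1),'z',R[:,2].round(3),'tilt',np.degrees(np.arcsin(-R[2,2])).round(1),'x',R[:,0].round(3))
    print('farlow',((p+R@[0,-.007,.162])*1e3).round(1),'endlow',((p+R@[0,-.007,-.038])*1e3).round(1))
    print('q',np.round(o['joint_pos'],2),'F',np.round(o['ft_force'],1),'w',round(o['grip_width'],4),'t',o['time'])
if __name__=='__main__':report()
E
python3 st.py
```

```text
TCP tray mm [-36.9 -12.7 208.7] z [ 0.77   0.006 -0.638] tilt 39.6 x [0.015 1.    0.027]
farlow [ 83.4 -11.6 100. ] endlow [-70.6 -12.7 227.6]
q [-0.54 -0.36  0.19  2.41 -0.01  0.21  0.06] F [ 0.1  0.5 -3.4] w 0.0138 t 12.6833
```

{"fn": "drive_tool", "kwargs": {"motion": [[[-0.6,-0.3,0.5],[-0.003,0.006,0],0],[[-0.6,-0.3,0.5],[-0.002,0.005,0],0],[[0,0,0],[0,0.001,0],0],[[0,0,0],[0,0,0],0],[[0,0,0],[0,0,0],0]]}}

```text
time: 13.1
position: [0.5401, 0.1733, 0.2114]
orientation: [[-0.402, 0.594, 0.697], [0.916, 0.257, 0.309], [0.004, 0.763, -0.647]]
ft_force: [-0.2, -0.7, -2.7]
grip_width: 0.0137
```

```bash
python3 st.py; cat > chk.py <<'E'
from h import *
import st,sys
s=snap('scene',sys.argv[1]);w=snap('wrist',sys.argv[1]+'w')
o=ctrl.observe();R=np.array(o['orientation']);p=np.array(o['position'])
im=cv2.cvtColor(s['img'],cv2.COLOR_RGB2BGR);iw=cv2.cvtColor(w['img'],cv2.COLOR_RGB2BGR)
pts=[p+R@[y,n,z] for z in(-.038,.162) for n in(-.007,.007) for y in(-.055,.055)]
print(proj(s,pts).round(1).tolist())
x0,y0=250,130
big=cv2.resize(im[y0:y0+100,x0:x0+130],(780,600),interpolation=cv2.INTER_CUBIC)
for q in proj(s,pts): cv2.circle(big,tuple(int(v) for v in ((q-[x0,y0])*6+3)),4,(0,0,255),1)
ww=cv2.resize(iw[90:270,140:400],(390,270))
big[330:,:390]=ww
cv2.imwrite(f'pics/{sys.argv[1]}_big.png',big)
E
python3 chk.py k
```

```text
TCP tray mm [-37.7  -1.7 211.4] z [ 0.763  0.003 -0.647] tilt 40.3 x [0.    1.    0.004]
farlow [ 81.3  -1.2 101.3] endlow [-71.3  -1.8 230.6]
q [-0.45 -0.36  0.07  2.4  -0.04  0.23  0.08] F [-0.2 -0.7 -2.7] w 0.0137 t 13.1
[[294.9, 170.9], [312.8, 160.9], [296.9, 169.1], [314.8, 159.1], [326.1, 214.8], [342.8, 202.6], [328.3, 213.3], [345.1, 201.1]]
```

View pics/k_big.png

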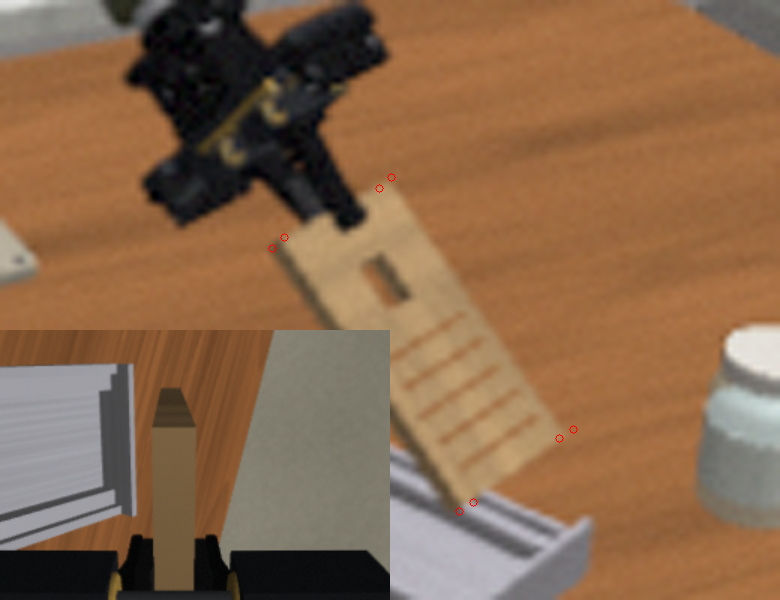

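The predicted board corners (red) land within about 1-2 px of the real ones, so board and tool geometry agree, and the jar is clear. Now I'll lower to the contact pose, tilted 46°.

{"fn": "drive_tool", "kwargs": {"motion": [[[-0.8,1.7,0],[0.004,0.002,-0.014],0],[[-0.8,1.7,0],[0.004,0.003,-0.014],0],[[-0.7,1.7,0],[0.004,0.002,-0.014],0],[[0,0,0],[0.004,0.002,-0.014],0],[[0,0,0],[0,0,0],0]]}}

```text
time: 13.62
position: [0.5576, 0.1828, 0.1554]
orientation: [[-0.401, 0.66, 0.635], [0.916, 0.286, 0.282], [0.004, 0.694, -0.72]]
ft_force: [-1.0, -0.6, -4.0]
grip_width: 0.014
```

```bash
python3 st.py
```

```text
TCP tray mm [-17.9   0.  155.4] z [ 0.694  0.003 -0.72 ] tilt 46.0 x [0.    1.    0.004]
farlow [89.5  0.5 33.9] endlow [-4.930e+01 -1.000e-01  1.778e+02]
q [-0.47 -0.18  0.08  2.35 -0.06  0.21  0.09] F [-1.  -0.6 -4. ] w 0.014 t 13.6167
```

{"fn": "drive_tool", "kwargs": {"motion": [[[0,0,0],[-0.001,0,-0.004],0],[[0,0,0],[0,0,-0.003],0],[[0,0,0],[0,0,-0.002],0],[[0,0,0],[0,0,0],0],[[0,0,0],[0,0,0],0]]}}

```text
time: 14.03
position: [0.5564, 0.1828, 0.1473]
orientation: [[-0.402, 0.66, 0.635], [0.916, 0.286, 0.282], [0.005, 0.695, -0.719]]
ft_force: [0.7, 1.7, -2.3]
grip_width: 0.0138
```

{"fn": "drive_tool", "kwargs": {"motion": [[[0,0,0],[0,0,-0.001],0],[[0,0,0],[0,0,-0.001],0],[[0,0,0],[0,0,-0.001],0],[[0,0,0],[0,0,0],0],[[0,0,0],[0,0,0],0]]}}

```text
time: 14.45
position: [0.5568, 0.1828, 0.1458]
orientation: [[-0.401, 0.658, 0.637], [0.916, 0.285, 0.283], [0.005, 0.697, -0.717]]
ft_force: [-0.4, -0.7, -3.3]
grip_width: 0.0136
```

```bash
python3 st.py
```

```text
TCP tray mm [-18.7   0.3 145.8] z [ 0.697  0.003 -0.717] tilt 45.8 x [0.001 1.    0.005]
farlow [89.2  0.8 24.7] endlow [-50.2   0.2 168.2]
q [-0.48 -0.17  0.09  2.36 -0.07  0.18  0.1 ] F [-0.4 -0.7 -3.3] w 0.0136 t 14.45
```

{"fn": "drive_tool", "kwargs": {"motion": [[[0,0,0],[0,0,-0.0015],0],[[0,0,0],[0,0,-0.0015],0],[[0,0,0],[0,0,-0.0015],0],[[0,0,0],[0,0,0],0],[[0,0,0],[0,0,0],0]]}}

```text
time: 14.87
position: [0.5583, 0.1832, 0.1431]
orientation: [[-0.401, 0.656, 0.64], [0.916, 0.283, 0.284], [0.005, 0.7, -0.714]]
ft_force: [-0.4, 0.0, -0.9]
grip_width: 0.014
```

```bash
python3 st.py
```

```text
TCP tray mm [-1.710e+01  1.000e-01  1.431e+02] z [ 0.7    0.003 -0.714] tilt 45.6 x [0.001 1.    0.005]
farlow [91.3  0.6 22.5] endlow [-48.7   0.  165.3]
q [-0.48 -0.16  0.1   2.37 -0.08  0.16  0.1 ] F [-0.4  0.  -0.9] w 0.014 t 14.8667
```

```bash
python3 - <<'E'
import numpy as np
r_=np.radians
def tcp(tt,tb,d,s):
    t=np.array([np.cos(r_(tt)),-np.sin(r_(tt))]);n=np.array([np.sin(r_(tt)),np.cos(r_(tt))])
    B=np.array([.1015-.014*np.sin(r_(tb)),.022]);E=B+.2*np.array([-np.cos(r_(tb)),np.sin(r_(tb))])
    tip=E+d*t; P=tip+.017*t+s*n
    X=np.array([.574,.19])+P[0]*np.array([.9157,.402]);r=np.hypot(*X)
    wd=np.hypot(r-.379*np.cos(r_(tt)),P[1]+.379*np.sin(r_(tt))-.262)
    print(tt,tb,d,s,'TCP',(P*1e3).round(1),'edge',(E*1e3).round(1),'tip',(tip*1e3).round(1),'back corner z',((tip-.015*n)*1e3).round(1),'wd',wd.round(3))
for a in((45.6,45.6,.021,.007),(45.6,41,.021,.018),(50,38,.012,.018),(55,32,.010,.018),(58,25,.008,.018),(60,19,.007,.018),(62,14,.006,.018),(64,11,.004,.018)):tcp(*a)
E
```

```text
45.6 45.6 0.021 0.007 TCP [-16.8 142.6] edge [-48.4 164.9] tip [-33.7 149.9] back corner z [-44.5 139.4] wd 0.356
45.6 41 0.021 0.018 TCP [-19.2 138.7] edge [-58.6 153.2] tip [-43.9 138.2] back corner z [-54.7 127.7] wd 0.353
50 38 0.012 0.018 TCP [-32.3 134.5] edge [-64.7 145.1] tip [-57.  135.9] back corner z [-68.5 126.3] wd 0.367
55 32 0.01 0.018 TCP [-45.3 116.2] edge [-75.5 128. ] tip [-69.8 119.8] back corner z [-82.1 111.2] wd 0.38
58 25 0.008 0.018 TCP [-57.2  94.9] edge [-85.7 106.5] tip [-81.4  99.7] back corner z [-94.2  91.8] wd 0.38
60 19 0.007 0.018 TCP [-64.6  75.3] edge [-92.2  87.1] tip [-88.7  81.1] back corner z [-101.7   73.6] wd 0.378
62 14 0.006 0.018 TCP [-69.3  58.5] edge [-95.9  70.4] tip [-93.1  65.1] back corner z [-106.4   58. ] wd 0.381
64 11 0.004 0.018 TCP [-72.1  49.2] edge [-97.5  60.2] tip [-95.7  56.6] back corner z [-109.2   50. ] wd 0.388
```

{"fn": "drive_tool", "kwargs": {"motion": [[[0,0,0],[0,0,0],0.2],[[0,0,0],[0,0,0],0.24],[[0,0,0],[-0.001,0,-0.001],0.29],[[0,0,0],[-0.001,0,-0.001],0.34],[[0,0,0],[0,0,-0.001],0.38]], "newtons": 10}}

```text
time: 15.28
position: [0.5567, 0.1833, 0.1407]
orientation: [[-0.401, 0.655, 0.641], [0.916, 0.283, 0.284], [0.005, 0.701, -0.713]]
ft_force: [-1.2, -1.1, 0.4]
grip_width: 0.0294
```

{"fn": "drive_tool", "kwargs": {"motion": [[[0,0,0],[0,0,0],0.42],[[0,0,0],[0,0,0],0.42],[[0,0,0],[0,0,0],0.42],[[0,0,0],[0,0,0],0.42],[[0,0,0],[0,0,0],0.42]]}}

```text
time: 15.7
position: [0.5564, 0.1832, 0.1401]
orientation: [[-0.401, 0.655, 0.64], [0.916, 0.283, 0.284], [0.005, 0.701, -0.714]]
ft_force: [-0.8, 0.1, -1.1]
grip_width: 0.0362
```

```bash
python3 st.py; python3 - <<'E'
from h import *
w=snap('wrist','n')
i=w['img'].astype(int);m=(i[...,0]>120)&(i[...,0]-i[...,2]>40)&(i[...,1]-i[...,2]>15)
s=snap('scene','ns')
E
```

```text
TCP tray mm [-18.8   0.9 140.1] z [ 0.701  0.003 -0.714] tilt 45.5 x [0.001 1.    0.005]
farlow [89.7  1.3 19.6] endlow [-50.4   0.8 162.3]
q [-0.48 -0.16  0.09  2.37 -0.07  0.15  0.1 ] F [-0.8  0.1 -1.1] w 0.0362 t 15.7
```

{"fn": "drive_tool", "kwargs": {"motion": [[[-0.6,1.4,0],[-0.004,-0.0018,-0.002],0.42],[[-0.6,1.4,0],[-0.004,-0.0018,-0.002],0.42],[[-0.6,1.2,0],[-0.004,-0.0018,-0.002],0.42],[[0,0,0],[0,0,0],0.42],[[0,0,0],[0,0,0],0.42]]}}

```text
time: 16.22
position: [0.5438, 0.1778, 0.1338]
orientation: [[-0.401, 0.704, 0.587], [0.916, 0.305, 0.26], [0.004, 0.642, -0.767]]
ft_force: [-1.5, -1.0, -0.4]
grip_width: 0.0364
```

```bash
python3 st.py
```

```text
TCP tray mm [-32.6   0.9 133.8] z [ 0.642  0.002 -0.767] tilt 50.1 x [0.001 1.    0.004]
farlow [66.   1.3  5. ] endlow [-62.3   0.9 158.4]
q [-0.45 -0.16  0.07  2.34 -0.04  0.27  0.07] F [-1.5 -1.  -0.4] w 0.0364 t 16.2167
```

{"fn": "drive_tool", "kwargs": {"motion": [[[-0.4,0.9,0],[-0.0028,-0.0012,-0.0042],0.42],[[-0.4,0.9,0],[-0.0028,-0.0012,-0.0042],0.42],[[-0.4,0.9,0],[-0.0028,-0.0012,-0.0042],0.42],[[-0.4,0.9,0],[-0.0028,-0.0012,-0.0042],0.42],[[0,0,0],[0,0,0],0.42]]}}

```text
time: 16.63
position: [0.5313, 0.1725, 0.1148]
orientation: [[-0.401, 0.746, 0.532], [0.916, 0.324, 0.236], [0.004, 0.582, -0.813]]
ft_force: [-1.0, -0.5, -0.8]
grip_width: 0.0371
```

{"fn": "drive_tool", "kwargs": {"motion": [[[-0.2,0.4,0],[-0.0025,-0.001,-0.005],0.42],[[-0.2,0.4,0],[-0.0025,-0.001,-0.005],0.42],[[0,0,0],[-0.0025,-0.001,-0.005],0.42],[[0,0,0],[-0.0025,-0.001,-0.005],0.42],[[0,0,0],[0,0,0],0.42]]}}

```text
time: 17.05
position: [0.5197, 0.1679, 0.0918]
orientation: [[-0.401, 0.755, 0.519], [0.916, 0.329, 0.229], [0.003, 0.567, -0.824]]
ft_force: [-0.5, 0.3, -1.7]
grip_width: 0.0364
```

```bash
python3 st.py
```

```text
TCP tray mm [-58.6   1.6  91.8] z [ 0.567  0.001 -0.824] tilt 55.5 x [0.001 1.    0.003]
farlow [ 27.5   1.8 -45.6] endlow [-85.9   1.5 119.2]
q [-0.45 -0.12  0.06  2.36 -0.04  0.3   0.06] F [-0.5  0.3 -1.7] w 0.0364 t 17.05
```

{"fn": "drive_tool", "kwargs": {"motion": [[[0,0,0],[-0.0014,-0.0006,-0.005],0.42],[[0,0,0],[-0.0014,-0.0006,-0.005],0.42],[[0,0,0],[-0.0014,-0.0006,-0.005],0.42],[[0,0,0],[0,0,0],0.42],[[0,0,0],[0,0,0],0.42]]}}

```text
time: 17.47
position: [0.5143, 0.1656, 0.0744]
orientation: [[-0.401, 0.756, 0.518], [0.916, 0.329, 0.229], [0.003, 0.566, -0.824]]
ft_force: [0.2, -0.5, -1.6]
grip_width: 0.0364
```

{"fn": "drive_tool", "kwargs": {"motion": [[[0,0,0],[-0.0015,-0.0007,-0.004],0.42],[[0,0,0],[-0.0015,-0.0007,-0.004],0.42],[[0,0,0],[-0.001,-0.0004,-0.003],0.42],[[0,0,0],[0,0,0],0.42],[[0,0,0],[0,0,0],0.42]]}}

```text
time: 17.88
position: [0.5104, 0.1638, 0.0627]
orientation: [[-0.401, 0.755, 0.519], [0.916, 0.329, 0.229], [0.003, 0.567, -0.824]]
ft_force: [-1.0, -0.0, -1.8]
grip_width: 0.0366
```

```bash
python3 st.py
```

```text
TCP tray mm [-68.8   1.6  62.7] z [ 0.567  0.001 -0.824] tilt 55.4 x [0.001 1.    0.003]
farlow [ 17.3   1.8 -74.7] endlow [-96.1   1.5  90. ]
q [-0.43 -0.08  0.05  2.4  -0.07  0.22  0.09] F [-1.  -0.  -1.8] w 0.0366 t 17.8833
```

{"fn": "drive_tool", "kwargs": {"motion": [[[-0.4,0.9,0],[-0.0005,-0.0002,-0.002],0.42],[[-0.4,0.9,0],[-0.0005,-0.0002,-0.002],0.42],[[0,0,0],[0,0,0],0.42],[[0,0,0],[0,0,0],0.42],[[0,0,0],[0,0,0],0.42]]}}

```text
time: 18.3
position: [0.5096, 0.1635, 0.0586]
orientation: [[-0.4, 0.774, 0.49], [0.916, 0.337, 0.216], [0.002, 0.535, -0.845]]
ft_force: [-1.6, -0.6, -0.6]
grip_width: 0.0365
```

```bash
python3 st.py
```

```text
TCP tray mm [-69.6   1.6  58.6] z [ 0.535  0.001 -0.845] tilt 57.6 x [0.002 1.    0.002]
farlow [ 11.2   1.8 -81.9] endlow [-95.9   1.6  87. ]
q [-0.43 -0.06  0.04  2.38 -0.05  0.26  0.08] F [-1.6 -0.6 -0.6] w 0.0365 t 18.3
```

{"fn": "drive_tool", "kwargs": {"motion": [[[0,0,0],[-0.002,-0.0009,0.0034],0.42],[[0,0,0],[-0.002,-0.0009,0.0034],0.42],[[0,0,0],[-0.002,-0.0009,0.0034],0.42],[[0,0,0],[-0.005,-0.0022,0.008],0.42],[[0,0,0],[-0.01,-0.0044,0.017],0.42]]}}

```text
time: 18.72
position: [0.4881, 0.1541, 0.0945]
orientation: [[-0.401, 0.775, 0.489], [0.916, 0.338, 0.216], [0.002, 0.535, -0.845]]
ft_force: [-1.0, 0.4, 0.2]
grip_width: 0.0365
```

{"fn": "drive_tool", "kwargs": {"motion": [[[0,0,0],[-0.01,-0.0044,0.02],0.42],[[0,0,0],[-0.005,-0.002,0.03],0.42],[[-1.4,3.2,0],[0,0,0.03],0],[[-2.5,5.7,0],[0,0,0.03],0],[[-2.5,5.7,0],[0,0,0.01],0]]}}

```text
time: 19.13
position: [0.4659, 0.1434, 0.219]
orientation: [[-0.398, 0.879, 0.264], [0.917, 0.381, 0.115], [0.001, 0.288, -0.958]]
ft_force: [1.8, 1.6, 1.2]
grip_width: 0.0236
```

```bash
python3 st.py; python3 - <<'E'
from h import *
w=snap('wrist','v');s=snap('scene','vs')
iw=cv2.cvtColor(w['img'],cv2.COLOR_RGB2BGR);im=cv2.cvtColor(s['img'],cv2.COLOR_RGB2BGR)
cv2.imwrite('pics/v_big.png',np.hstack([cv2.resize(iw[60:260,100:412],(420,270)),cv2.resize(im[190:245,280:357],(378,270),interpolation=cv2.INTER_CUBIC)]))
E
```

```text
TCP tray mm [-117.7    0.7  219. ] z [ 0.288 -0.001 -0.958] tilt 73.3 x [0.004 1.    0.001]
farlow [-77.8   0.7  61.9] endlow [-135.4    0.8  253.4]
q [-0.39 -0.22  0.    2.03 -0.01  1.03  0.03] F [1.8 1.6 1.2] w 0.0236 t 19.1333
```

```bash
cat > bm.py <<'E'
from h import *
import st,sys
def board(s):
    h=cv2.cvtColor(s['img'],cv2.COLOR_RGB2HSV);m=((h[...,0]>10)&(h[...,0]<26)&(h[...,1]>60)&(h[...,1]<135)&(h[...,2]>110)).astype(np.uint8)
    m=cv2.morphologyEx(m,cv2.MORPH_OPEN,np.ones((3,3)));m=cv2.morphologyEx(m,cv2.MORPH_CLOSE,np.ones((5,5)))
    # keep what lies near the tray
    c=cv2.findContours(m,0,2)[0];t=proj(s,[[.574,.19,.036]])[0]
    c=[k for k in c if cv2.contourArea(k)>200];return min(c,key=lambda k:-cv2.pointPolygonTest(k,tuple(float(v) for v in t),True))
n=sys.argv[1]
for cam in('scene','wrist'):
    s=snap(cam,n+cam);k=board(s);q=cv2.approxPolyDP(cv2.convexHull(k),4,True)[:,0]
    print(cam,cv2.contourArea(k),q.tolist())
    for tilt,nm in((0,'home'),(8,'on roller')):
        a=np.radians(tilt);B=np.array([.1015-.014*np.sin(a),0,.022]);L=[]
        for x in(0,.2):
            for y in(-.055,.055):
                P=B+x*np.array([-np.cos(a),0,np.sin(a)])+.014*np.array([np.sin(a),0,np.cos(a)])+[0,y,0];L.append(st.T.T@P+st.O)
        print('  predicted top',nm,proj(s,L).round().astype(int).tolist())
E
python3 bm.py p1
```

```text
scene 796.5 [[295, 200], [306, 195], [341, 220], [325, 230], [299, 213]]
  predicted top home [[329, 231], [346, 218], [289, 211], [305, 200]]
  predicted top on roller [[329, 231], [346, 218], [289, 205], [306, 195]]
wrist 11924.5 [[370, 125], [363, 203], [232, 225], [230, 128]]
  predicted top home [[366, 202], [374, 123], [228, 217], [225, 126]]
  predicted top on roller [[366, 202], [374, 123], [234, 225], [232, 127]]
```

The board is resting tilted on the roller (corners match the "on roller" prediction). Now I'll press on the strip with the closed fingertips, tool vertical.

{"fn": "drive_tool", "kwargs": {"motion": [[[-2.2,5.1,0],[0.0095,0.0042,-0.02],0],[[-2.2,5.1,0],[0.0095,0.0042,-0.02],0],[[-2.2,5.1,0],[0.0095,0.0042,-0.02],0],[[0,0,0],[0.0095,0.0042,-0.02],0],[[0,0,0],[0,0,-0.02],0]], "newtons": 20}}

```text
time: 19.75
position: [0.5031, 0.1592, 0.1135]
orientation: [[-0.397, 0.918, 0.004], [0.918, 0.397, 0.003], [0.001, 0.005, -1.0]]
ft_force: [0.3, -0.6, 0.1]
grip_width: 0.0004
```

{"fn": "drive_tool", "kwargs": {"motion": [[[0,0,0],[0,0,-0.02],0],[[0,0,0],[0,0,-0.015],0],[[0,0,0],[0,0,0],0],[[0,0,0],[0,0,0],0],[[0,0,0],[0,0,0],0]]}}

```text
time: 20.17
position: [0.4956, 0.1557, 0.0687]
orientation: [[-0.396, 0.918, -0.005], [0.918, 0.396, -0.001], [0.001, -0.005, -1.0]]
ft_force: [0.1, -0.3, -0.3]
grip_width: 0.0005
```

```bash
python3 st.py
```

```text
TCP tray mm [-85.5   0.1  68.7] z [-0.005  0.001 -1.   ] tilt 89.7 x [0.006 1.    0.001]
farlow [-93.3   0.3 -93.3] endlow [-9.240e+01  1.000e-01  1.067e+02]
q [-0.4   0.22  0.01  1.89 -0.    1.03  0.02] F [ 0.1 -0.3 -0.3] w 0.0005 t 20.1667
```

{"fn": "drive_tool", "kwargs": {"motion": [[[0,0,0],[0.0075,0.0033,-0.005],0],[[0,0,0],[0,0,-0.008],0],[[0,0,0],[0,0,-0.006],0],[[0,0,0],[0,0,0],0],[[0,0,0],[0,0,0],0]]}}

```text
time: 20.58
position: [0.5057, 0.1599, 0.0515]
orientation: [[-0.396, 0.918, 0.002], [0.918, 0.396, 0.002], [0.001, 0.003, -1.0]]
ft_force: [0.0, -0.1, -0.3]
grip_width: 0.0005
```

{"fn": "drive_tool", "kwargs": {"motion": [[[0,0,0],[0,0,-0.004],0],[[0,0,0],[0,0,-0.004],0],[[0,0,0],[0,0,-0.003],0],[[0,0,0],[0,0,-0.003],0],[[0,0,0],[0,0,0],0]]}}

```text
time: 21.0
position: [0.5088, 0.1613, 0.0387]
orientation: [[-0.396, 0.918, 0.009], [0.918, 0.396, 0.005], [0.001, 0.01, -1.0]]
ft_force: [0.3, 0.2, 0.1]
grip_width: 0.0001
```

```bash
python3 st.py
```

```text
TCP tray mm [-71.2  -0.1  38.7] z [ 0.01   0.001 -1.   ] tilt 89.4 x [0.006 1.    0.001]
farlow [-7.660e+01  1.000e-01 -1.234e+02] endlow [-78.6  -0.1  76.6]
q [-0.4   0.28  0.01  1.89 -0.01  0.96  0.02] F [0.3 0.2 0.1] w 0.0001 t 21.0
```

{"fn": "drive_tool", "kwargs": {"motion": [[[0,0,0],[-0.006,-0.0026,0],0],[[0,0,0],[-0.0015,-0.0007,-0.003],0],[[0,0,0],[-0.0005,0,-0.003],0],[[0,0,0],[-0.0005,0,-0.003],0],[[0,0,0],[0,0,0],0]]}}

```text
time: 21.42
position: [0.5004, 0.1579, 0.0297]
orientation: [[-0.396, 0.918, 0.011], [0.918, 0.396, 0.006], [0.001, 0.013, -1.0]]
ft_force: [0.4, 1.1, 0.6]
grip_width: 0.0003
```

```bash
python3 st.py
```

```text
TCP tray mm [-80.3   0.2  29.7] z [ 0.013  0.001 -1.   ] tilt 89.3 x [0.006 1.    0.001]
farlow [ -85.2    0.4 -132.4] endlow [-87.8   0.3  67.6]
q [-0.4   0.27  0.01  1.92 -0.    0.93  0.02] F [0.4 1.1 0.6] w 0.0003 t 21.4167
```

{"fn": "drive_tool", "kwargs": {"motion": [[[0,0,0],[0,0,-0.003],0],[[0,0,0],[0,0,-0.002],0],[[0,0,0],[0,0,-0.002],0],[[0,0,0],[0,0,0],0],[[0,0,0],[0,0,0],0]]}}

```text
time: 21.83
position: [0.4987, 0.1573, 0.0204]
orientation: [[-0.396, 0.918, 0.008], [0.918, 0.396, 0.004], [0.001, 0.009, -1.0]]
ft_force: [0.5, -0.8, -0.3]
grip_width: 0.0008
```

```bash
python3 st.py;python3 bm.py p2
```

```text
TCP tray mm [-82.1   0.3  20.4] z [ 0.009  0.001 -1.   ] tilt 89.5 x [0.006 1.    0.001]
farlow [ -87.7    0.5 -141.6] endlow [-89.5   0.3  58.4]
q [-0.4   0.28  0.01  1.93 -0.    0.92  0.02] F [ 0.5 -0.8 -0.3] w 0.0008 t 21.8333
scene 687.0 [[298, 208], [307, 200], [341, 220], [325, 230], [299, 216]]
  predicted top home [[329, 231], [346, 218], [289, 211], [305, 200]]
  predicted top on roller [[329, 231], [346, 218], [289, 205], [306, 195]]
wrist 23256.0 [[511, 151], [511, 232], [481, 260], [385, 262], [228, 236], [225, 152]]
  predicted top home [[525, 310], [568, 149], [231, 320], [225, 148]]
  predicted top on roller [[525, 310], [568, 149], [231, 352], [224, 156]]
```

{"fn": "drive_tool", "kwargs": {"motion": [[[0,0,0],[0,0,-0.002],0],[[0,0,0],[0,0,-0.002],0],[[0,0,0],[0,0,-0.002],0],[[0,0,0],[0,0,-0.001],0],[[0,0,0],[0,0,-0.001],0]]}}

```text
time: 22.35
position: [0.4988, 0.1573, 0.0141]
orientation: [[-0.396, 0.918, 0.008], [0.918, 0.396, 0.004], [0.001, 0.009, -1.0]]
ft_force: [-8.9, -3.4, 22.8]
grip_width: 0.0003
```

```bash
python3 st.py
```

```text
TCP tray mm [-82.    0.3  14.1] z [ 0.009  0.001 -1.   ] tilt 89.5 x [0.007 1.    0.001]
farlow [ -87.6    0.5 -148. ] endlow [-89.3   0.3  52. ]
q [-0.4   0.29  0.01  1.93 -0.01  0.9   0.02] F [-8.9 -3.4 22.8] w 0.0003 t 22.35
```

{"fn": "drive_tool", "kwargs": {"motion": [[[0,0,0],[0,0,0.004],0],[[0,0,0],[0,0,0.01],0],[[0,0,0],[0,0,0.03],0],[[0,0,0],[0,0,0.04],0],[[0,0,0],[0,0,0.04],0]]}}

```text
time: 22.77
position: [0.4924, 0.1548, 0.1352]
orientation: [[-0.396, 0.918, -0.007], [0.918, 0.396, -0.002], [0.001, -0.007, -1.0]]
ft_force: [0.8, 1.3, -0.9]
grip_width: 0.0003
```

{"fn": "drive_tool", "kwargs": {"motion": [[[0,0,0],[0,0,0.04],0],[[0,0,0],[0,-0.03,0.03],0],[[0,0,0],[0,-0.04,0.01],0],[[0,0,0],[0,-0.03,0],0],[[0,0,0],[0,0,0],0]]}}

```text
time: 23.18
position: [0.4945, 0.0557, 0.2305]
orientation: [[-0.401, 0.916, 0.009], [0.916, 0.401, 0.004], [-0.0, 0.01, -1.0]]
ft_force: [-0.5, -0.8, -0.4]
grip_width: 0.0007
```

```bash
python3 bm.py p3; python3 - <<'E'
from h import *
t=snap('top','fin');s=cv2.imread('pics/p3scene.png');w=cv2.imread('pics/p3wrist.png')
a=cv2.resize(s[185:245,100:360],(780,180),interpolation=cv2.INTER_CUBIC)
b=cv2.resize(s[180:240,275:355],(400,300),interpolation=cv2.INTER_CUBIC)
cv2.imwrite('pics/fin_big.png',np.vstack([np.hstack([cv2.resize(w,(400,300)),b]),np.hstack([cv2.resize(cv2.imread('pics/fin.png'),(400,300)),cv2.resize(s[100:280,60:300],(400,300))])]))
E
```

```text
scene 695.0 [[299, 204], [306, 201], [341, 220], [324, 230], [297, 216]]
  predicted top home [[329, 231], [346, 218], [289, 211], [305, 200]]
  predicted top on roller [[329, 231], [346, 218], [289, 205], [306, 195]]
wrist 15521.0 [[279, 45], [448, 50], [436, 143], [277, 142]]
  predicted top home [[437, 143], [449, 49], [276, 142], [278, 44]]
  predicted top on roller [[437, 143], [449, 49], [280, 145], [282, 39]]
```

View pics/fin_big.png

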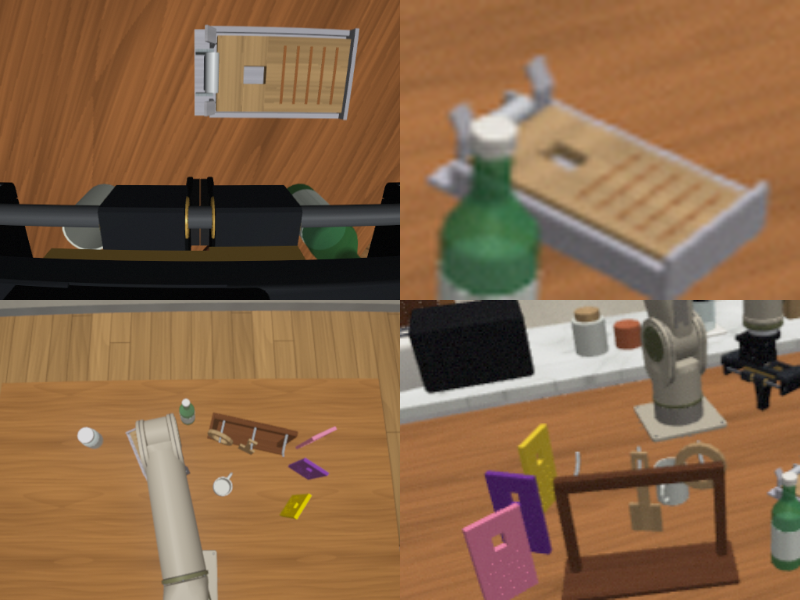

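The board lies level in the tray. In the wrist view its corners are within 1 px of the "home" prediction, and the roller is over its end. The trivet, turner, mug, bottle, jar and coloured look-alikes are where they were, and the gripper is clear of everything. Handing in.

```bash
python3 -c "
from cell import ctrl
print(ctrl.observe()['joint_velocities']);print(ctrl.sign_off())"
```

```text
[-0.01673938  0.01789574 -0.02363977  0.00763926 -0.00222905 -0.0030404
 -0.00247096]
the job is handed in; nothing more can be done
None
```

The board is off its hook and lies level and fully home in the crumb tray. I handed the job in at about 23 s.

**How it went**
- I gripped the strip, lifted the board off the hook and carried it to the tray. I set its far end on the ledge at about 46° tilt, which was near the arm's joint limits.
- To lower it further I opened the jaws a little and let its end ride down on the lower finger to about 13°. By my estimate, it dropped the last 12–15 mm onto the roller when I drew the finger out.
- I then pressed the end down past the roller with the closed fingertips and backed away.

**Last checks**
- **Position:** in the wrist view the board's four corners are within 1 px of where a fully home board should appear, and it is clearly off the "on roller" position.
- **Press:** a final push met a firm stop at 23 N. I did not see the force peak as the board passed the roller, because force is only read at the end of each move.
- **Other things:** in the last picture the trivet, turner, mug, bottle, jar and coloured look-alikes look undisturbed, and the gripper is clear.

**What disagreed**
- **Fingertip position:** the first two grasp attempts closed on air above the board. Two camera views put the real fingertips about 31 mm behind the stated position, so I used that correction for the rest.
- **Scene camera:** the tray-end corners there were only a rough match, because the bottle hides one and the mask reads a few pixels short at the far wall.

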